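# Load the tube carrier, then unbolt the sample store and hold its gate ajar

## Robot

A 6-joint arm with a two-finger parallel gripper is mounted at the origin on the work surface. World frame = base frame: x ahead of the robot, y to its left, z up, the work surface at z = 0. Lengths are in m, angles in degrees, forces in N, time in s.
With the tool pointing down it reaches from about 0.25 to 0.725 m from the base axis. Payload 9.7 kg.
Tool frame: the origin (TCP) lies at the very end of the fingers, on their centre line; the grasp point (between the pads) lies 19 mm behind it (bot.grip_point_offset is the distance from the TCP to the grasp point, in m); y points along the fingers, x is the direction in which the jaws open and shut, and the axes are right-handed (so a half turn about y gives the same grasp; the last joint's range is limited). The gripper opens to 85 mm and grips with 20 to 120 N. Pads are 22 mm wide; open, the fingers measure 114 mm over their backs; the gripper's body (76 mm by 85 mm) begins 54 mm behind the grasp point. The pads swing forward as they close: fully open they stand 13 mm farther back than shut.
Start: joints at [66.75, 4.979, 10.078, 95.1, 0, 90], TCP at [0.217, 0.505, 0.231] pointing down, gripper open.
Joint ranges: [-179.16, 179.16], [-48.56, 103.87], [-65.8, 70.77], [-126.05, 130.52], [-82.76, 87.17], [-180, 180]. Speed limits (degrees/s): [127.2, 127.2, 147.25, 180, 180, 180].

## Interface

Orientations are given as [roll, pitch, yaw] about the fixed x, y, z axes, in that order (R = Rz(yaw) Ry(pitch) Rx(roll)).
In Python, from workcell import bot gives the robot as it stands.
- The arm moves only by the shell command python3 -m inch 'ROWS' [FORCE]. ROWS is JSON, a list of rows, each a list of 3 entries, a list of its own where there are three numbers: the shift along the tool's x, y, z in mm, then the turn, a rotation vector about the tool's x, y, z in rad, then the finger opening in mm, from 0 to 85.4. In form: [[[x, y, z], [ax, ay, az], grip], ...]. A call has 1 to 20 rows; each row is the pose to reach, as a shift and turn from the pose measured when the call began, along the tool's axes at that moment; what a row does not reach only later rows make up. A row lasts 1/10 s, in which the tool goes at most 50 mm and 8.59 degrees, less where a joint would pass 70% of its speed; a pose out of reach is approached as far as the arm can. A call with a gripper value outside its range is refused whole. The fingers move at their own pace and stop on an object; FORCE is the grip in N (left out, the last holds). Time passes only in rows, so rows that repeat a pose let the fingers close. It gives the time, the measured TCP pose, the force and the opening at its end, in the units of the state.
- bot.get_obs(): the state, without advancing time (a new reading comes with each control period).
- bot.camera(name): name is "scene" or "top" or "wrist"; returns a dict with "frame" (480x640x3 uint8, red, green, blue), "mtx" (3x3 intrinsics, pixels), "origin" and "orientation" of the camera in the world. Camera axes: x right, y down, z forward; pixel columns grow to the right and rows downward; lengths in m; the calibration is good to about 2 mm. The wrist camera is an equidistant fisheye: a pixel r from the principal point sees the ray r / f radians off the axis. A picture is of the moment at which its call begins. There is no depth.
- bot.job_done(): hands the job in, once; it reports no verdict.
Trained networks look in a picture, given as the dict that the camera call returned (one of the last four; its "shot" number tells which), for a name from the list of things; names that differ only in an ending like _2 or _b are one class to them, and where a whole thing is asked for, a point or a joint stands for the part that bears it (a point fixed in the world has none). Each returns a list of dicts, best first, with "confidence" (0 to 1); they miss things now and then, are a little off and sometimes report something else, mostly with a low value. They report only what shows in the picture. A call takes as long as a camera call.
- bot.search_frame(picture, name): "box" ([left, top, right, bottom] in pixels, round what is visible of it).
- bot.cut_out(picture, name): "region" (480x640 bool, what is visible of it) and "box" ([left, top, right, bottom] in pixels, round what is visible of it).
The state is a dict: "time": time; "q": joint angles; "qd": joint speeds; "joint_efforts": joint torques, N m; "ee_pos": TCP position; "tcp_rot": TCP orientation; "wrist_force": force on the tool from outside, world axes, zero at the start; "torque": the same for the moment, N m; "opening": finger opening in m.
Only numpy, scipy, OpenCV 4.12 (cv2) and the standard library are available. Lean on these libraries where they do the work, as an engineer would, in place of code of your own. Each camera call takes 0.05 s, during which the arm holds its last target. There are 200 camera calls.

## Task

Slide the loose red-capped tube from its blue stand fully home into the free well of the white tube carrier and let go of it. Then take the red handle of the sample store's sagging barrel bolt, lift the bolt over the bent lip of its keeper while drawing it back out of the keeper without forcing it, and with that handle swing the spring-shut gate about 20 degrees ajar, so that the carrier can be passed in. Finish while still gripping the bolt handle and holding the gate there, and leave the tip box, the bottle and the microplate alone.

Things in the scene. Friction and masses are not known exactly. Their poses are not given: they have to be found in the camera images.
- tube: Loose sample tube, upright in the blue stand at the start: white, 16 mm diameter, round bottom, 100 mm long, about 30 g, with a red cap 20 mm in diameter over its top 26 mm. Origin at the lowest point of the bottom, z along the tube towards the cap.
- stand: Fixed blue block 50 x 50 x 40 mm, with one well 17.5 mm wide and 32 mm deep in its top, in which the tube is parked (tube bottom 8 mm above the table, so 76 mm of it stand out). Origin at the centre of its underside.
- carrier: Fixed white block 56 (x) x 146 (y) x 55 mm (z) with three wells in a row along its y, 45 mm apart. The middle well (at its y = 0) and the one at y = +45 mm hold fixed tubes with violet and blue caps (20 mm in diameter, tops 100 mm above the table); the end well at y = -45 mm is free. Origin at the centre of its underside, z up.
- carrier_well (a point): Centre of the mouth of the carrier's free well, on the block's top face 55 mm above the table. The well is vertical, 18 mm in diameter with a 2 mm chamfer, 45 mm deep (floor 10 mm above the table). A tube fully home stands with 55 mm of it above this point. Axes as the carrier's.
- case: Fixed sample store: white box 200 deep (x), 360 wide (y), 150 mm high, violet panel on top. Origin at the centre of its underside, z up; the gate covers its front, which looks along its -x (towards the robot). Hinge at its +y side; keeper on the front of the post at its -y side, the keeper's front wall reaching 150 mm above the table.
- gate_hinge (a point): A point on the vertical hinge axis of the gate, fixed to the case at case x = -112 mm, y = +132 mm, 77.5 mm above the table. Axes as the case's.
- gate (a joint): Opening angle of the gate, rad: 0 shut, grows as its free edge swings out to the case's -x (clockwise about gate_hinge seen from above), to 1.2. A spring pulls it shut: 0.3 N m at 0, 0.47 N m at 0.35. Locked while the bolt is in the keeper. Clear panel in a grey frame, 238 x 10 mm, 15 to 140 mm above the table; carries the bolt on its front. Gate axes = case axes when shut.
- bolt: Steel barrel bolt, 0.25 kg, sagging in oversize guides: rod 12 mm thick, 200 mm long along the gate's y, axis 14 mm in front of the hinge axis; at its -y end a hooked nose hangs 11 mm below the rod. A post rises from it with a red round handle 18 mm in diameter, from 36 to 88 mm above the rod axis (156 to 208 mm above the table while sagging). Origin on the rod axis below the handle.
- bolt_grip (a point): On the centre line of the red handle, 62 mm above the rod axis (182 mm above the table while sagging); 26 mm of handle lie above and below it. 194 mm from the hinge axis along the gate's y when the bolt is home (less what it is drawn), 14 mm in front of the hinge axis. Axes as the gate's.
- keeper_lip (a point): Top edge of the keeper's bent-up lip, 112 mm above the table, fixed to the case. The sagging bolt's nose reaches 9 mm below this edge behind the lip, so the bolt cannot be drawn more than about 8 mm unless it is lifted by 10 mm or more. Its guides let it be lifted by 16 mm at most; let go, it drops back by its weight.
- bolt_draw (a joint): How far the bolt is drawn towards the hinge (along the gate's +y), m: 0 home, 0.046 fully drawn; rubs with about 1 N and stays where it is left. The nose is clear of the keeper and the gate is free beyond about 0.032; draw it to 0.040 or so.
- tipbox: Bystander, loose: yellow pipette tip box with a clear lid, 84 x 124 mm, 61 mm high. Origin at the centre of its underside.
- bottle: Bystander, loose: jar with a blue cap, 50 mm in diameter, 100 mm high. Origin at the centre of its underside.
- microplate: Bystander, loose: white well plate 127 x 85 x 15 mm lying flat. Origin at the centre of its underside.

How it is judged (in metres and radians):
On the way, in this order (a step that is already met when the one before it is completed fails the run):
1. the tube stands fully home in the carrier's free well and is let go (horizontal distance between tube and carrier_well below 0.004 m and z of tube in the frame of carrier_well below -0.04 m and angle between tube's own z axis and vertical below 0.13 rad and contact force between the fingers and tube below 0.05 N), for 0.2 s.
2. the bolt is lifted over the lip and drawn clear of the keeper by its handle (value of joint bolt_draw above 0.033 m and contact force between the fingers and bolt above 0.5 N), for 0.1 s.
At the end, for the whole second after the job is handed in: Tube home in the free well (within 4 mm of its axis, bottom 40 mm or more below the mouth, tilt under 0.13 rad), let go; bolt drawn 31 mm or more; gate at rest 0.22 to 0.48 rad (13 to 27 degrees) open, held by the fingers on the bolt (over 1 N) (all of step 1 and value of joint gate between 0.22 and 0.48 rad and velocity of joint gate between -0.05 and 0.05 rad/s and value of joint bolt_draw above 0.031 m and contact force between the fingers and bolt above 1 N); the arm keeps its last pose, push and grip.
It fails at once if the tipbox is shoved more than 20 mm or tipped (distance of tipbox from where it was at the start of the episode above 0.02 m or angle between tipbox's own z axis and vertical above 0.3 rad).
It fails at once if the bottle is shoved more than 20 mm or tipped (distance of bottle from where it was at the start of the episode above 0.02 m or angle between bottle's own z axis and vertical above 0.3 rad).
It fails at once if the microplate is shoved more than 20 mm or tipped (distance of microplate from where it was at the start of the episode above 0.02 m or angle between microplate's own z axis and vertical above 0.3 rad).
It fails at once if the bolt is forced against its keeper with over 40 N (contact force between bolt and case above 40 N).
It also fails if it takes over 54 s, if anything falls off the work surface, if the arm or the gripper's body presses on something with over 40 N, if the wrist force passes 120 N, or if a joint passes its speed limit or range.

## Working session

There is one attempt and no reset: what is moved stays moved. The work goes in short steps, Python scripts to look and compute and a shell command to move; the robot and the scene stay as the last step left them, time stands still between calls to the robot, and variables do not carry over. Pictures are saved under pics/ and viewed, about 8 in all and at most 12, crops included, and the job is handed in when it is done.

```bash
ls; mkdir -p pics
cat > h.py <<'E'
import numpy as np, cv2
from scipy.spatial.transform import Rotation as R
from workcell import bot
def Rm(o):
    o=np.array(o,float)
    return o if o.shape==(3,3) else R.from_euler('xyz',o,degrees=True).as_matrix()
def proj(c,P):
    K=np.array(c['mtx']); p=Rm(c['orientation']).T@(np.array(P)-c['origin']); q=K@(p/p[2]); return q[:2]
def onz(c,u,v,z):
    K=np.array(c['mtx']); d=Rm(c['orientation'])@np.linalg.solve(K,[u,v,1.]); o=np.array(c['origin']); return o+d*(z-o[2])/d[2]
def save(c,n,box=None,s=1):
    f=c['frame']
    if box: f=f[box[1]:box[3],box[0]:box[2]]
    cv2.imwrite('pics/'+n,cv2.resize(f,None,fx=s,fy=s)[:,:,::-1])
E
python3 - <<'E'
from h import *
np.set_printoptions(precision=4,suppress=True)
o=bot.get_obs(); print(o['ee_pos'],o['tcp_rot'],o['wrist_force'],o['opening'])
t=bot.camera('top'); s=bot.camera('scene')
for c,n in((t,'top'),(s,'scene')):
    save(c,n+'0.png'); print(n,c['mtx'],c['origin'],c['orientation'])
    for k in ['tube','stand','carrier','case','bolt','gate','tipbox','bottle','microplate']:
        print(k,[(np.round(d['box']),round(d['confidence'],2)) for d in bot.search_frame(c,k)[:2]])
E
```

```text
pics
[0.217  0.5051 0.2306] [-89.9996   0.0796  66.7525] [-0.3451  0.0456 -0.4659] 0.08557808875490547
top [[522.0248   0.     314.4445]
 [  0.     522.0248 238.7008]
 [  0.       0.       1.    ]] [0.4054 0.0771 1.1802] [-173.6158   -0.4987  -91.4264]
tube [(array([444., 203., 457., 219.]), 0.53)]
stand [(array([428., 203., 458., 229.]), 0.8)]
carrier [(array([434., 267., 510., 307.]), 0.8)]
case [(array([186., 115., 369., 239.]), 0.8)]
bolt [(array([254., 216., 348., 235.]), 0.58)]
gate [(array([217., 212., 352., 236.]), 0.66)]
tipbox [(array([ 86., 274., 155., 321.]), 0.91), (array([255., 216., 352., 234.]), 0.3)]
bottle [(array([176., 304., 206., 328.]), 0.71)]
microplate [(array([356., 282., 400., 348.]), 0.77)]
scene [[471.5572   0.     328.1526]
 [  0.     471.5572 241.7926]
 [  0.       0.       1.    ]] [1.2136 0.2959 0.78  ] [-131.6071    0.6599  105.6166]
tube [(array([175., 249., 190., 271.]), 0.71)]
stand [(array([170., 263., 202., 291.]), 0.73)]
carrier [(array([166., 202., 229., 242.]), 0.8)]
case [(array([215., 219., 433., 413.]), 0.84)]
bolt [(array([294., 220., 362., 262.]), 0.86)]
gate [(array([277., 220., 410., 272.]), 0.56)]
tipbox [(array([482., 253., 550., 301.]), 0.6)]
bottle [(array([433., 225., 459., 273.]), 0.96), (array([165., 201., 230., 243.]), 0.48)]
microplate [(array([256., 209., 307., 247.]), 0.67)]
```

View pictures.

View pics/top0.png

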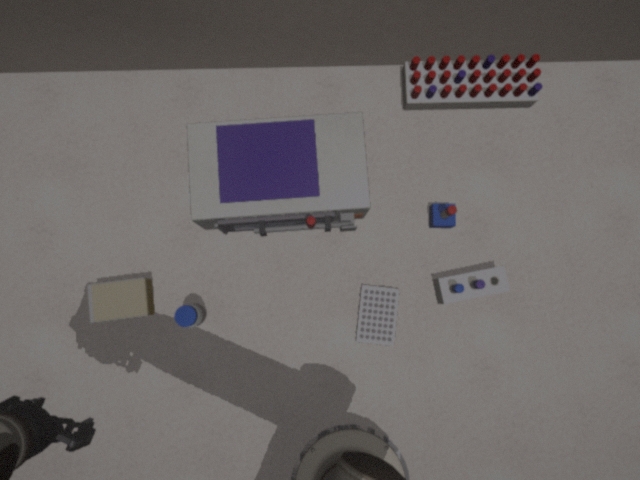

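View pics/scene0.png

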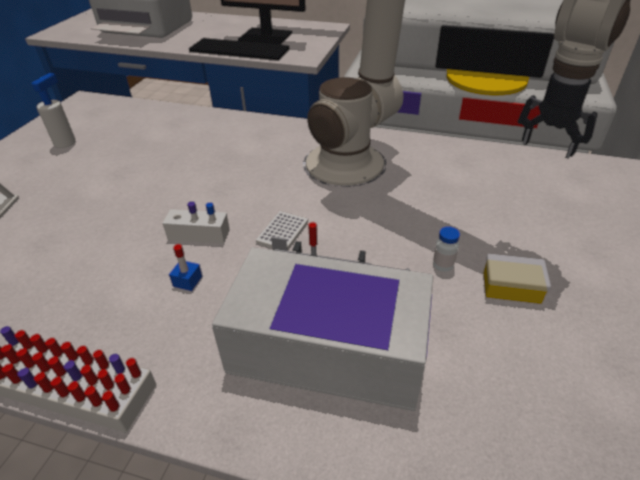

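Run:
```python
from h import *
np.set_printoptions(precision=4,suppress=True)
t=bot.camera('top'); f=t['frame']; h=cv2.cvtColor(f,cv2.COLOR_RGB2HSV).astype(int)
def blob(m,x0,y0,x1,y1):
    k=np.zeros(m.shape,bool);k[y0:y1,x0:x1]=1; ys,xs=np.nonzero(m&k); return xs.mean(),ys.mean(),len(xs),xs.min(),ys.min(),xs.max(),ys.max()
H,S,V=h[...,0],h[...,1],h[...,2]
red=((H<10)|(H>170))&(S>130)&(V>60)
for n,m,b,z in [('cap',red,(430,195,470,225),.10),('handle',red,(295,205,330,235),.2),
  ('blue',(H>95)&(H<150)&(S>90),(448,278,468,298),.097),('violet',(H>95)&(H<160)&(S>70),(470,274,490,294),.097),
  ('well',V<110,(487,272,502,288),.055),('panel',(H>115)&(H<150)&(S>100),(200,110,330,210),.15),('stand',(H>95)&(H<125)&(S>120),(425,198,462,232),.035)]:
    u=blob(m,*b); print(n,np.round(u,1),onz(t,u[0],u[1],z))
m=((H>115)&(H<150)&(S>100)).astype(np.uint8); m[:110]=0;m[210:]=0;m[:,330:]=0
print('panel rect',cv2.minAreaRect(np.argwhere(m)[:,::-1].astype(np.float32)))
for u,v in((187,123),(363,113),(369,207),(193,219)): print(onz(t,u,v,.15))
a=np.hstack([cv2.resize(f[190:310,420:520],None,fx=4,fy=4,interpolation=3),cv2.resize(f[200:320,200:300+0][:, :100],None,fx=4,fy=4)])
a=np.vstack([cv2.resize(f[195:265,180:380],None,fx=4,fy=4,interpolation=3)[:280],cv2.resize(f[195:310,420:520],None,fx=2.6,fy=2.6,interpolation=3)[:,:,:].copy()[:299] if 0 else np.zeros((0,800,3),np.uint8)])
b=cv2.resize(f[195:310,420:520],None,fx=2.7,fy=2.7,interpolation=3); B=np.zeros((b.shape[0],800,3),np.uint8); B[:,:b.shape[1]]=b
cv2.imwrite('pics/crop1.png',np.vstack([a,B])[:,:,::-1])
```

```text
cap [451.5 209.5  48.  448.  206.  455.  213. ] [ 0.5809 -0.2246  0.1   ]
handle [310.5 220.4  51.  307.  217.  314.  224. ] [0.5499 0.0724 0.2   ]
blue [458.7 287.9  58.  454.  284.  463.  291. ] [ 0.4168 -0.2314  0.097 ]
violet [479.5 283.9  56.  475.  280.  484.  287. ] [ 0.424  -0.2752  0.097 ]
well [494.  280.4  64.  490.  276.  498.  285. ] [ 0.4313 -0.3208  0.055 ]
panel [ 266.9  160.9 7273.   217.   121.   317.   201. ] [0.6807 0.1571 0.15  ]
stand [441.3 217.6 270.  433.  204.  454.  225. ] [ 0.5737 -0.2192  0.035 ]
panel rect ((266.8756408691406, 160.75889587402344), (75.3081283569336, 97.67970275878906), 85.91438293457031)
[0.7631 0.3182 0.15  ]
[ 0.7764 -0.0403  0.15  ]
[ 0.5817 -0.0455  0.15  ]
[0.5657 0.3059 0.15  ]
```

View pics/crop1.png

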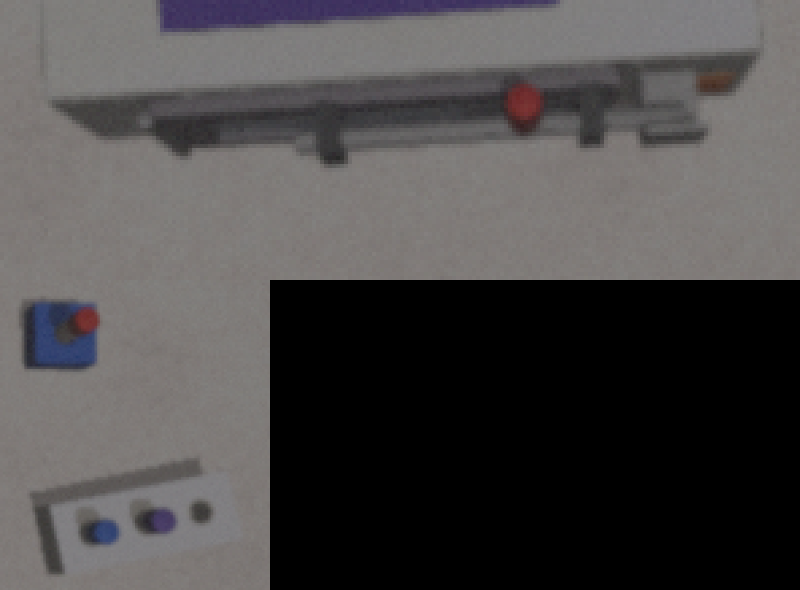

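```bash
cat >> h.py <<'E'
def go(p,yaw=None,tilt=None):
    o=bot.get_obs(); A=Rm(o['tcp_rot']); B=A if yaw is None else R.from_euler('xyz',[-90,0,yaw],degrees=True).as_matrix()
    print('shift mm',np.round(A.T@(np.array(p)-o['ee_pos'])*1000,1),'turn',np.round(R.from_matrix(A.T@B).as_rotvec(),4),'t',round(o['time'],2))
def ray(c,u,v):
    K=np.array(c['mtx']); x=(u-K[0,2])/K[0,0]; y=(v-K[1,2])/K[1,1]; r=np.hypot(x,y)+1e-9
    return Rm(c['orientation'])@np.array([x/r*np.sin(r),y/r*np.sin(r),np.cos(r)])
def wz(c,u,v,z):
    d=ray(c,u,v); o=np.array(c['origin']); return o+d*(z-o[2])/d[2]
E
python3 -c "
from h import *
go([.581,-.224,.19],9.3)"
```

```text
shift mm [-526.4   41.3 -622.2] turn [ 0.      1.0027 -0.    ] t 1.05
```

```bash
python3 -m inch '[[[-260,0,-310],[0,0.5,0],85],[[-260,0,-310],[0,0.5,0],85],[[-260,0,-310],[0,0.5,0],85],[[-260,0,-310],[0,0.5,0],85],[[-526,0,-622],[0,1,0],85],[[-526,0,-622],[0,1,0],85],[[-526,0,-622],[0,1,0],85],[[-526,0,-622],[0,1,0],85],[[-526,0,-622],[0,1,0],85],[[-526,0,-622],[0,1,0],85],[[-526,0,-622],[0,1,0],85],[[-526,0,-622],[0,1,0],85],[[-526,0,-622],[0,1,0],85],[[-526,0,-622],[0,1,0],85],[[-526,41,-622],[0,1,0],85],[[-526,41,-622],[0,1,0],85],[[-526,41,-622],[0,1,0],85],[[-526,41,-622],[0,1,0],85],[[-526,41,-622],[0,1,0],85],[[-526,41,-622],[0,1,0],85]]'
python3 - <<'E'
from h import *
np.set_printoptions(precision=4,suppress=True)
o=bot.get_obs(); print(o['ee_pos'],o['tcp_rot'],o['q'])
c=bot.camera('wrist'); save(c,'w1.png'); print(c['mtx'],c['origin'],c['orientation'])
for k in ('tube','carrier','stand'):
  for d in bot.search_frame(c,k)[:2]: print(k,d)
E
```

```text
time: 3.05
ee_pos: [0.5809, -0.2226, 0.1911]
tcp_rot: [-90.0, -0.0, 9.5]
wrist_force: [0.5, 0.8, 0.6]
opening: 0.0852
[ 0.5809 -0.2226  0.1911] [-90.0146  -0.0449   9.4982] [-20.9756  14.3982  16.3257  91.8814   0.0102  59.5262]
[[371.6483   0.     320.7166]
 [  0.     371.6483 238.5347]
 [  0.       0.       1.    ]] [ 0.57   -0.1534  0.3335] [164.0539   0.0019   9.4857]
tube {'box': [304.0, 215.9, 338.3, 264.2], 'confidence': 0.86}
carrier {'box': [89.0, 160.8, 189.3, 333.3], 'confidence': 0.56}
stand {'box': [284.6, 179.8, 358.0, 256.7], 'confidence': 0.94}
```

View pics/w1.png

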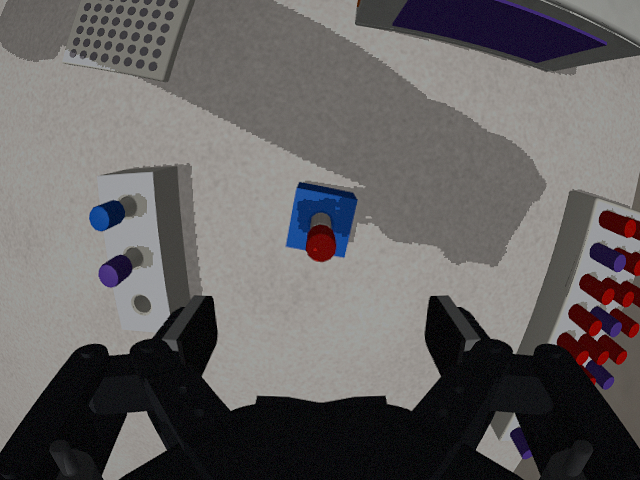

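Run:
```python
from h import *
np.set_printoptions(precision=4,suppress=True)
c=bot.camera('wrist'); f=c['frame']; h=cv2.cvtColor(f,cv2.COLOR_RGB2HSV).astype(int); H,S,V=h[...,0],h[...,1],h[...,2]
m=((H<10)|(H>170))&(S>130)&(V>40); m[:,:295]=0;m[:,345:]=0
ys,xs=np.nonzero(m); print(xs.min(),xs.max(),ys.min(),ys.max()); u=(xs.min()+xs.max())/2
w=[np.ptp(np.nonzero(m[y])[0]) for y in range(ys.min(),ys.max()+1)]; print(w)
print('centroid@.097',wz(c,xs.mean(),ys.mean(),.097))
vb=ys.max(); print('bottom edge pt',wz(c,u,vb+.5,.108), 'cap ctr',wz(c,u,vb+.5-(xs.max()-xs.min())/2,.108))
e=cv2.fitEllipse(cv2.findNonZero(((V<130)).astype(np.uint8)[290:318,128:158])) if 0 else 0
g=V[288:320,125:160]; yy,xx=np.nonzero(g<(g.max()*.72)); print('well',xx.mean()+125,yy.mean()+288,len(xx),wz(c,xx.mean()+125,yy.mean()+288,.055), wz(c,142,303,.055))
for k,b in(('blue',(88,200,125,232)),('violet',(97,254,133,288))):
    x0,y0,x1,y1=b; mm=(S[y0:y1,x0:x1]>110)&(H[y0:y1,x0:x1]>95); yy,xx=np.nonzero(mm); print(k,wz(c,xx.mean()+x0,yy.mean()+y0,.09))
```

```text
306 335 225 261
[np.int64(9), np.int64(13), np.int64(16), np.int64(18), np.int64(19), np.int64(21), np.int64(22), np.int64(24), np.int64(24), np.int64(24), np.int64(25), np.int64(25), np.int64(25), np.int64(26), np.int64(27), np.int64(27), np.int64(27), np.int64(27), np.int64(28), np.int64(28), np.int64(28), np.int64(29), np.int64(28), np.int64(28), np.int64(28), np.int64(28), np.int64(27), np.int64(27), np.int64(26), np.int64(24), np.int64(23), np.int64(21), np.int64(19), np.int64(17), np.int64(13), np.int64(9), np.int64(1)]
centroid@.097 [ 0.5815 -0.2231  0.097 ]
bottom edge pt [ 0.5831 -0.2321  0.108 ] cap ctr [ 0.5815 -0.2225  0.108 ]
well 141.67226890756302 303.3781512605042 238 [ 0.4335 -0.3189  0.055 ] [ 0.4339 -0.3184  0.055 ]
blue [ 0.419  -0.2305  0.09  ]
violet [ 0.4264 -0.2744  0.09  ]
```

```bash
python3 -m inch '[[[0.5,45,0],[0,0,0],50],[[0.5,80,0],[0,0,0],50],[[0.5,105,0],[0,0,0],50],[[0.5,117,0],[0,0,0],50],[[0.5,117,0],[0,0,0],50],[[0.5,117,0],[0,0,0],50],[[0.5,117,0],[0,0,0],10],[[0.5,117,0],[0,0,0],10],[[0.5,117,0],[0,0,0],10],[[0.5,117,0],[0,0,0],10],[[0.5,117,0],[0,0,0],10],[[0.5,117,0],[0,0,0],10],[[0.5,117,0],[0,0,0],10],[[0.5,117,0],[0,0,0],10]]' 40
```

```text
time: 4.7
ee_pos: [0.5822, -0.2231, 0.0754]
tcp_rot: [-90.1, -0.2, 9.5]
wrist_force: [-1.7, 0.5, 6.5]
opening: 0.019
```

```bash
python3 -m inch '[[[0,-15,0],[0,0,0],10],[[0,-35,0],[0,0,0],10],[[0,-75,0],[0,0,0],10],[[0,-110,0],[0,0,0],10],[[0,-110,0],[0,0,0],10],[[0,-110,0],[0,0,0],10],[[0,-110,0],[0,0,0],10]]'
python3 -c "
from h import *
print(bot.get_obs()['ee_pos']);go([.4337,-.3186,.185],9.3)"
```

```text
time: 5.4
ee_pos: [0.5816, -0.2228, 0.1847]
tcp_rot: [-90.1, -0.1, 9.5]
wrist_force: [0.4, -0.2, -0.8]
opening: 0.0185
[ 0.58157975 -0.22279731  0.18474149]
shift mm [-161.7   -0.5  -70.1] turn [0.001  0.0035 0.0017] t 5.4
```

```bash
python3 -m inch '[[[-40,0,-17],[0,0,0],10],[[-80,0,-35],[0,0,0],10],[[-120,0,-52],[0,0,0],10],[[-150,0,-65],[0,0,0],10],[[-161.7,0,-70],[0,0,0],10],[[-161.7,0,-70],[0,0,0],10],[[-161.7,0,-70],[0,0,0],10],[[-161.7,0,-70],[0,0,0],10]]'
python3 - <<'E'
from h import *
np.set_printoptions(precision=4,suppress=True)
o=bot.get_obs(); print(o['ee_pos'],o['tcp_rot'])
c=bot.camera('wrist'); save(c,'w2.png')
s=bot.camera('scene'); save(s,'s2.png',(120,130,280,250),5)
E
```

```text
time: 6.2
ee_pos: [0.4345, -0.3179, 0.1841]
tcp_rot: [-90.0, -0.1, 9.6]
wrist_force: [0.6, 0.4, -1.3]
opening: 0.019
[ 0.4345 -0.3179  0.1841] [-90.0244  -0.0823   9.5654]
```

View pics/w2.png

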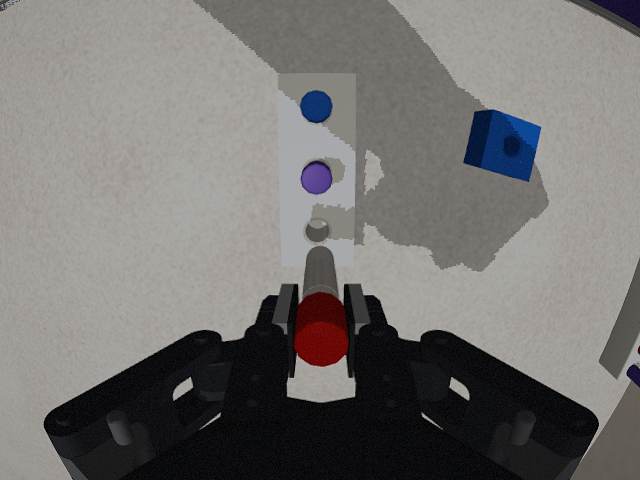

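View pics/s2.png

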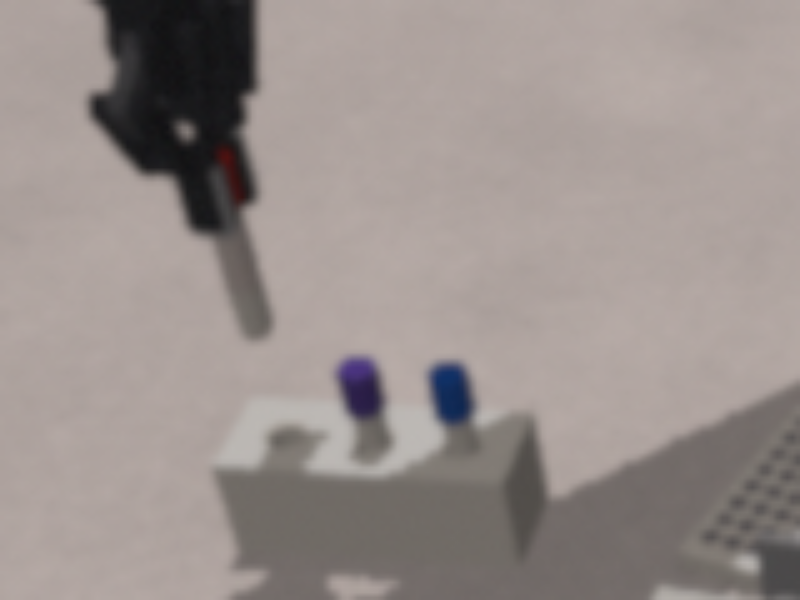

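Run:
```python
from h import *
np.set_printoptions(precision=4,suppress=True)
c=bot.camera('wrist'); f=c['frame']; g=cv2.cvtColor(f,cv2.COLOR_RGB2GRAY).astype(int); print(bot.get_obs()['ee_pos'])
print(np.round(g[214:252:2,298:340:2]))
for d in bot.search_frame(c,'tube')[:2]: print(d)
# tube width at rows
o=np.array(c['origin']); zc=.125
p=wz(c,320,246.5,zc); D=np.linalg.norm(p-o); r=371.65*.008/D; print('r px',r,'bottom ctr',wz(c,320,246.5+r,zc),'well',wz(c,317,231.5,.055))
```

```text
[ 0.4344 -0.318   0.1842]
[[170 169 169 169 170 170 171 131 133 133 133 133 133 135 133 133 133 134
  134 134 135]
 [169 169 169 170 169 168 172 132 134 133 133 134 133 132 134 133 133 133
  133 133 132]
 [169 169 170 169 167 170 143 122 115 112 113 115 121 132 133 134 133 136
  134 133 134]
 [169 168 169 169 169 160 125 119 128 132 129 131 134 108 127 136 134 133
  135 135 133]
 [169 169 169 168 155 142 135 132 134 134 133 133 163 158 117 121 134 135
  134 133 134]
 [168 169 168 167 146  79 132 134 131 134 133 133 158 170 120 115 132 132
  134 134 133]
 [168 169 171 148 131  75  86 131 136 134 132 135 138  91  83  94 123 132
  135 134 134]
 [168 169 166 143  71  75  78  80  93 102 114  91  83  84  86  84 110 135
  132 134 134]
 [167 168 165 143  68  75  80  81  80  80  79  83  82  82  79  77 113 135
  134 133 134]
 [169 167 163 145  69  77  80  83  83  80  82  83  82  88  73  79 115 133
  133 134 133]
 [169 169 166 138  88  78  80  81  81  81  84  82  81  90  80  97 113 134
  134 132 134]
 [169 170 170 147 152  76  80  81  82  81  82  81  80  87  82 113 117 133
  135 134 133]
 [169 169 171 168 147 123  78  81  81  81  85  84  85  80 145 162 132 131
  133 133 131]
 [169 170 170 170 158 150 137  85  80  80  80  78  79 146 136 166 170 170
  168 167 168]
 [168 169 166 168 170 158 150 152 146 143 143 151 139 148 165 170 170 169
  169 168 169]
 [168 169 169 167 170 170 165 161 139 139 160 164 167 170 170 169 169 169
  169 169 169]
 [169 169 169 170 169 169 169 172 159 110  93  97  91 146 163 171 169 170
  170 169 170]
 [168 169 169 169 169 169 168  99  76  82  79  79  78  80  74 148 171 169
  170 171 168]
 [169 169 169 169 170 174  97  79  80  82  83  81  81  81  81  76 125 171
  170 168 169]]
{'box': [296.1, 247.4, 350.3, 367.8], 'confidence': 0.94}
r px 14.097998357638776 bottom ctr [ 0.4348 -0.3184  0.125 ] well [ 0.4327 -0.3201  0.055 ]
```

```bash
python3 -m inch '[[[-2,15,-1],[0,0,0],10],[[-2,35,-1],[0,0,0],10],[[-2,50,-1],[0,0,0],10],[[-2,50,-1],[0,0,0],10],[[-2,50,-1],[0,0,0],10]]'
python3 - <<'E'
from h import *
np.set_printoptions(precision=4,suppress=True)
c=bot.camera('wrist'); f=c['frame']; o=bot.get_obs(); print(o['ee_pos'],o['tcp_rot'])
save(c,'w3.png',(260,180,380,280),6)
E
```

```text
time: 6.9
ee_pos: [0.4326, -0.3192, 0.1345]
tcp_rot: [-90.0, -0.1, 9.6]
wrist_force: [0.8, 0.8, 0.4]
opening: 0.0187
[ 0.4328 -0.3195  0.135 ] [-90.0703  -0.1131   9.5787]
```

View pics/w3.png

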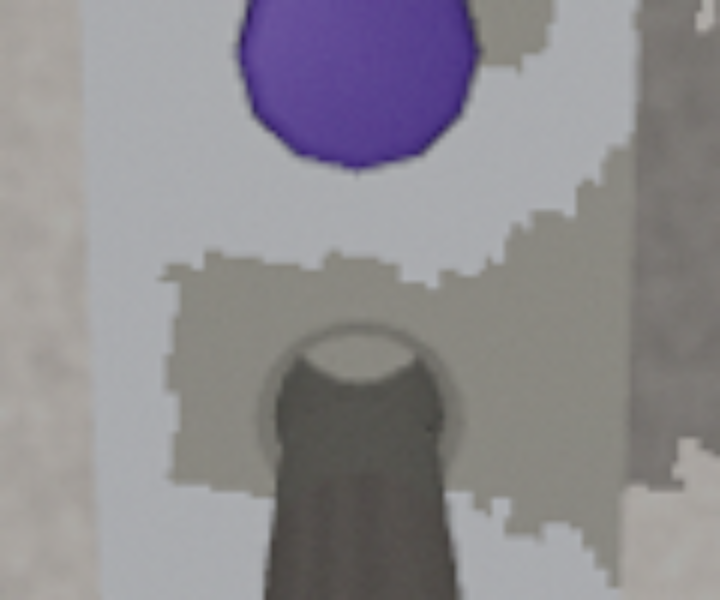

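```bash
python3 -m inch '[[[0,5,0],[0,0,0],10],[[0,10,0],[0,0,0],10],[[0,15,0],[0,0,0],10],[[0,20,0],[0,0,0],10],[[0,25,0],[0,0,0],10],[[0,25,0],[0,0,0],10]]'
```

```text
time: 7.55
ee_pos: [0.4326, -0.3193, 0.1091]
tcp_rot: [-90.0, -0.1, 9.6]
wrist_force: [-0.3, -0.6, 0.0]
opening: 0.0185
```

```bash
python3 -m inch '[[[0,6,0],[0,0,0],10],[[0,12,0],[0,0,0],10],[[0,18,0],[0,0,0],10],[[0,24,0],[0,0,0],10],[[0,28,0],[0,0,0],10],[[0,30,0],[0,0,0],10],[[0,32,0],[0,0,0],10],[[0,32,0],[0,0,0],10]]'
```

```text
time: 8.35
ee_pos: [0.4327, -0.3194, 0.0775]
tcp_rot: [-90.0, -0.1, 9.6]
wrist_force: [-0.9, 0.7, 1.4]
opening: 0.0186
```

```bash
python3 -m inch '[[[0,1,0],[0,0,0],10],[[0,1,0],[0,0,0],45],[[0,1,0],[0,0,0],45],[[0,1,0],[0,0,0],45],[[0,1,0],[0,0,0],45],[[0,-20,0],[0,0,0],45],[[0,-60,0],[0,0,0],45],[[0,-100,0],[0,0,0],45],[[0,-150,0],[0,0,0],45],[[0,-150,0],[0,0,0],45],[[0,-150,0],[0,0,0],45]]'
python3 - <<'E'
from h import *
np.set_printoptions(precision=4,suppress=True)
c=bot.camera('wrist'); o=bot.get_obs(); print(o['ee_pos'],o['tcp_rot'],o['q'])
save(c,'w4.png',(180,60,500,300),2.5)
t=bot.camera('top'); f=t['frame']; h=cv2.cvtColor(f,cv2.COLOR_RGB2HSV).astype(int); H,S,V=h[...,0],h[...,1],h[...,2]
m=((H<10)|(H>170))&(S>130)&(V>60); m[:205]=0;m[235:]=0;m[:,:290]=0;m[:,335:]=0; ys,xs=np.nonzero(m); print('handle@.2',onz(t,xs.mean(),ys.mean(),.2),onz(t,xs.mean(),ys.mean(),.182))
E
```

```text
time: 9.45
ee_pos: [0.433, -0.3197, 0.2286]
tcp_rot: [-90.2, -0.2, 9.6]
wrist_force: [-0.4, -0.7, -0.6]
opening: 0.0451
[ 0.4325 -0.3193  0.2271] [-90.0442  -0.0787   9.5782] [-36.4504   3.091    7.6148  94.4374   0.0259  43.9715]
handle@.2 [0.55   0.0722 0.2   ] [0.5526 0.0721 0.182 ]
```

View pics/w4.png

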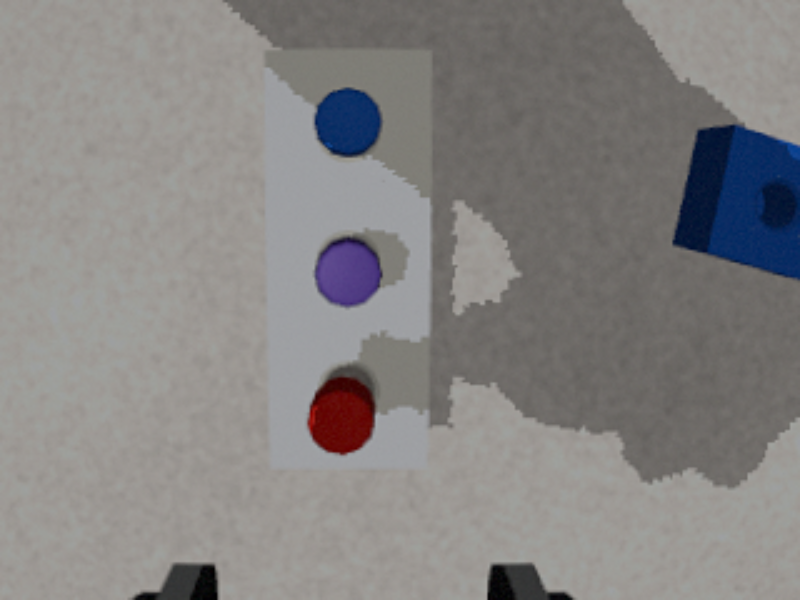

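```bash
python3 -c "
from h import *
go([.55,.0722,.28],92.4)"
```

```text
shift mm [181.2 -53.5 366.3] turn [-0.0000e+00 -1.4456e+00  5.0000e-04] t 9.55
```

```bash
python3 -m inch '[[[0,-53,30],[0,-0.1,0],45],[[20,-53,70],[0,-0.25,0],45],[[60,-53,120],[0,-0.4,0],45],[[80,-53,160],[0,-0.55,0],45],[[100,-53,200],[0,-0.7,0],45],[[120,-53,240],[0,-0.85,0],45],[[140,-53,280],[0,-1,0],45],[[160,-53,320],[0,-1.15,0],45],[[181,-53,350],[0,-1.3,0],45],[[181,-53,366],[0,-1.446,0],45],[[181,-53,366],[0,-1.446,0],45],[[181,-53,366],[0,-1.446,0],45],[[181,-53,366],[0,-1.446,0],45]]'
python3 - <<'E'
from h import *
np.set_printoptions(precision=4,suppress=True)
c=bot.camera('wrist'); o=bot.get_obs(); print(o['ee_pos'],o['tcp_rot'],o['q'],c['origin'])
save(c,'w5.png')
f=c['frame']; h=cv2.cvtColor(f,cv2.COLOR_RGB2HSV).astype(int); H,S,V=h[...,0],h[...,1],h[...,2]
m=(((H<10)|(H>170))&(S>130)&(V>40)).astype(np.uint8); n,l,st,ce=cv2.connectedComponentsWithStats(m)
for i in range(1,n):
    if st[i][4]>150: print(st[i],ce[i],wz(c,*ce[i],.2))
E
```

```text
time: 10.85
ee_pos: [0.5496, 0.071, 0.279]
tcp_rot: [-90.0, -0.0, 92.2]
wrist_force: [0.1, 0.1, -0.5]
opening: 0.0447
[0.5496 0.0709 0.2792] [-89.9929  -0.0111  92.2321] [  7.3392   6.9856  17.6547 100.6752   0.0117   5.1071] [0.4812 0.0694 0.4213]
[ 309  221   29   45 1018] [322.7279 243.5796] [0.5468 0.0728 0.2   ]
[  9 379  26  31 347] [ 21.3833 394.0058] [ 0.7253 -0.236   0.2   ]
[ 16 383  33  42 478] [ 31.7594 402.9121] [ 0.7339 -0.2237  0.2   ]
[ 29 387  35  38 373] [ 47.5925 403.4129] [ 0.7266 -0.1966  0.2   ]
[143 440  18  22 163] [152.1595 451.8528] [ 0.76   -0.0803  0.2   ]
```

View pics/w5.png

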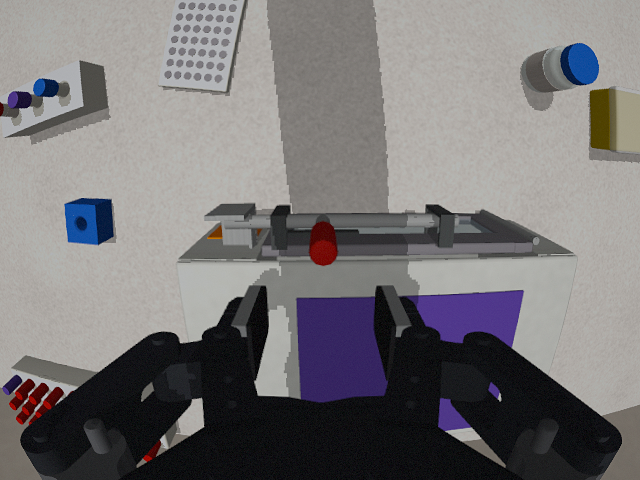

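Run:
```python
from h import *
np.set_printoptions(precision=4,suppress=True)
c=bot.camera('wrist')
print('top disc',wz(c,323.5,251.5,.208))
a,b=wz(c,179,262,.15),wz(c,575.5,256,.15); d=b-a; print(a,b,np.linalg.norm(d),'yaw',np.degrees(np.arctan2(-d[0],d[1])))
a,b=wz(c,297,298,.15),wz(c,524,291,.15); d=b-a; print('panel yaw',np.degrees(np.arctan2(-d[0],d[1])))
for z in(.156,.182,.208): print(z,wz(c,322.5,222 if z==.156 else 244,z))
go([.55,.0728,.163],92.8)
```

```text
top disc [0.5496 0.0732 0.208 ]
[ 0.5823 -0.0429  0.15  ] [0.5654 0.3066 0.15  ] 0.3499508339524329 yaw 2.774611393896063
panel yaw 2.567136700869873
0.156 [0.5435 0.0725 0.156 ]
0.182 [0.5526 0.0728 0.182 ]
0.208 [0.5449 0.0724 0.208 ]
shift mm [  1.9 116.4  -0.4] turn [ 0.0001 -0.0095  0.0003] t 10.95
```

```bash
python3 -m inch '[[[2,30,0],[0,0,0],45],[[2,60,0],[0,0,0],45],[[2,90,0],[0,0,0],45],[[2,108,0],[0,0,0],45],[[2,114,0],[0,0,0],45],[[2,114,0],[0,0,0],45],[[2,114,0],[0,0,0],45],[[2,114,0],[0,0,0],10],[[2,114,0],[0,0,0],10],[[2,114,0],[0,0,0],10],[[2,114,0],[0,0,0],10],[[2,114,0],[0,0,0],10],[[2,114,0],[0,0,0],10],[[2,114,0],[0,0,0],10]]' 60
```

```text
time: 12.35
ee_pos: [0.5501, 0.0729, 0.1665]
tcp_rot: [-90.1, -0.0, 92.2]
wrist_force: [-0.1, -1.2, 6.4]
opening: 0.0169
```

```bash
python3 -m inch '[[[0,-3,0],[0,0,0],10],[[0,-6,0],[0,0,0],10],[[0,-9,0],[0,0,0],10],[[0,-12,0],[0,0,0],10],[[0,-13,0],[0,0,0],10],[[0,-13,0],[0,0,0],10],[[0,-13,0],[0,0,0],10]]'
python3 - <<'E'
from h import *
s=bot.camera('scene'); save(s,'s6.png',(210,180,430,300),3.6)
E
```

```text
time: 13.05
ee_pos: [0.5501, 0.0729, 0.1794]
tcp_rot: [-90.1, -0.0, 92.3]
wrist_force: [-0.8, -0.5, -2.3]
opening: 0.0167
```

View pics/s6.png

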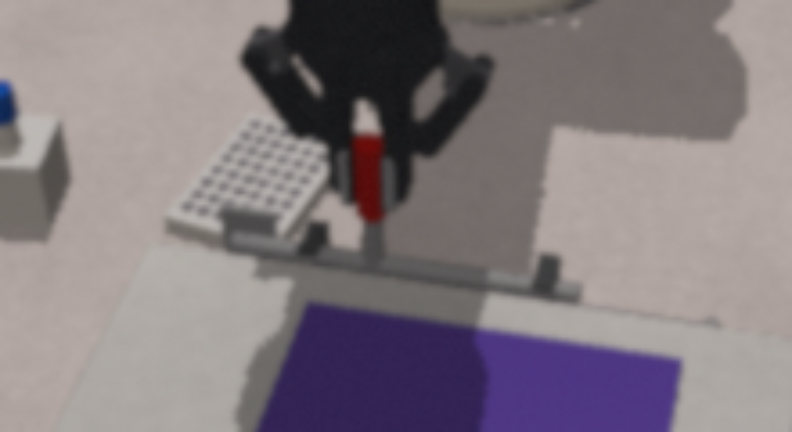

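```bash
python3 -m inch '[[[3,0,0],[0,0,0],10],[[6,0,0],[0,0,0],10],[[9,0,0],[0,0,0],10],[[12,0,0],[0,0,0],10],[[15,0,0],[0,0,0],10],[[15,0,0],[0,0,0],10]]'
```

```text
time: 13.7
ee_pos: [0.5494, 0.0885, 0.1794]
tcp_rot: [-90.1, -0.0, 92.3]
wrist_force: [1.1, 0.9, -3.6]
opening: 0.0166
```

```bash
python3 -m inch '[[[4,0,0],[0,0,0],10],[[8,0,0],[0,0,0],10],[[12,0,0],[0,0,0],10],[[16,0,0],[0,0,0],10],[[20,0,0],[0,0,0],10],[[23,0,0],[0,0,0],10],[[25.5,0,0],[0,0,0],10],[[25.5,0,0],[0,0,0],10],[[25.5,0,0],[0,0,0],10]]'
python3 - <<'E'
from h import *
np.set_printoptions(precision=2,suppress=True)
# gate swing about hinge from current grip; keep draw ~41mm
o=bot.get_obs(); A=Rm(o['tcp_rot']); p=np.array(o['ee_pos']); print(p,o['wrist_force'])
cy=np.radians(2.65); X=np.array([np.cos(cy),np.sin(cy),0]); Y=np.array([-X[1],X[0],0])
hinge=np.array([.5499,.073,p[2]])+.194*Y+.014*X; print(hinge,(p-hinge)@Y)
for d in range(2,22,2):
    T=R.from_euler('z',-d,degrees=True).as_matrix(); q=hinge+T@(p-hinge); print(d,A.T@(q-p)*1000,np.round(np.radians(d),3))
E
```

```text
time: 14.6
ee_pos: [0.5483, 0.1143, 0.1793]
tcp_rot: [-90.1, -0.1, 92.3]
wrist_force: [-1.2, 1.8, -2.8]
opening: 0.0166
[0.55 0.11 0.18] [-1.16  1.75 -2.83]
[0.55 0.27 0.18] -0.15266081419804087
2 [ 0.54 -0.01  5.32] 0.035
4 [ 1.26 -0.01 10.62] 0.07
6 [ 2.17 -0.02 15.9 ] 0.105
8 [ 3.27 -0.03 21.13] 0.14
10 [ 4.54 -0.03 26.33] 0.175
12 [ 6.   -0.04 31.48] 0.209
14 [ 7.63 -0.05 36.57] 0.244
16 [ 9.44 -0.05 41.61] 0.279
18 [11.43 -0.06 46.57] 0.314
20 [13.59 -0.06 51.47] 0.349
```

```bash
python3 -m inch '[[[0.2,0,2.6],[0,0.017,0],10],[[0.5,0,5.3],[0,0.035,0],10],[[1.3,0,10.6],[0,0.07,0],10],[[2.2,0,15.9],[0,0.105,0],10],[[3.3,0,21.1],[0,0.14,0],10],[[4.5,0,26.3],[0,0.175,0],10],[[4.5,0,26.3],[0,0.175,0],10]]'
python3 -c "
from h import *
s=bot.camera('scene'); save(s,'s7.png',(210,180,430,300),3.6)"
```

```text
time: 15.3
ee_pos: [0.5218, 0.1178, 0.1797]
tcp_rot: [-90.1, -0.1, 82.2]
wrist_force: [2.7, -0.0, -2.4]
opening: 0.0167
```

View pics/s7.png

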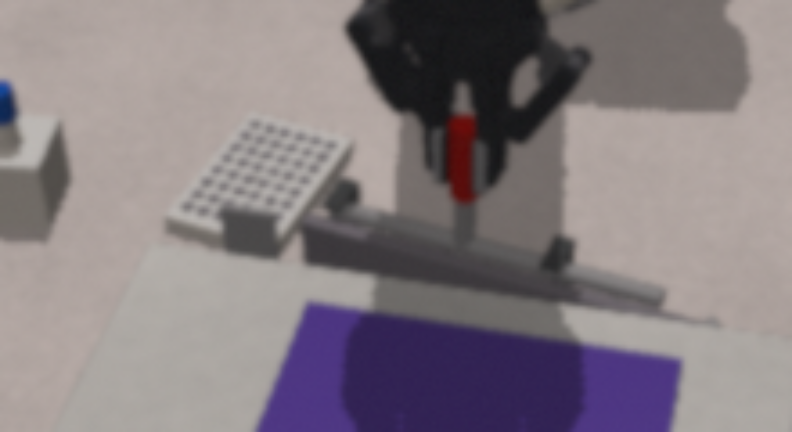

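```bash
python3 -m inch '[[[0.5,0,5.3],[0,0.035,0],10],[[1.3,0,10.6],[0,0.07,0],10],[[2.2,0,15.9],[0,0.105,0],10],[[3.3,0,21.1],[0,0.14,0],10],[[4.2,0,25],[0,0.165,0],10],[[4.5,0,26.3],[0,0.175,0],10],[[4.5,0,26.3],[0,0.175,0],10],[[4.5,0,26.3],[0,0.175,0],10],[[4.5,0,26.3],[0,0.175,0],10],[[4.5,0,26.3],[0,0.175,0],10],[[4.5,0,26.3],[0,0.175,0],10],[[4.5,0,26.3],[0,0.175,0],10]]'
python3 - <<'E'
from h import *
np.set_printoptions(precision=4,suppress=True)
o=bot.get_obs(); p=np.array(o['ee_pos']); print(p,o['wrist_force'],o['opening'])
cy=np.radians(2.65); X=np.array([np.cos(cy),np.sin(cy),0]); Y=np.array([-X[1],X[0],0])
h=np.array([.5499,.073,p[2]])+.194*Y+.014*X; v=p-h; a,b=v@X,v@Y; r=np.hypot(a,b); L=np.sqrt(r*r-.014**2)
print('draw',.194-L,'gate deg',np.degrees(np.arctan2(-a,-b)-np.arctan2(.014,L)))
s=bot.camera('scene'); t=bot.camera('top')
A=cv2.resize(s['frame'][150:310,150:430],(700,400)); B=cv2.resize(t['frame'][190:320,180:520],(523,200)); C=np.zeros((600,700,3),np.uint8); C[:400]=A; C[400:,:523]=B
cv2.imwrite('pics/end.png',C[:,:,::-1])
f=s['frame']
for d in bot.search_frame(s,'tube')[:2]: print(d)
for z in (.0,.045,.055,.1,.11): print(z,proj(s,[.4328,-.3195,z]))
E
```

```text
time: 16.55
ee_pos: [0.4966, 0.1257, 0.1796]
tcp_rot: [-90.1, -0.1, 72.3]
wrist_force: [4.3, -0.6, -3.1]
opening: 0.0169
[0.4966 0.1257 0.1796] [ 4.2689 -0.5843 -3.0534] 0.016886834072088044
draw 0.04137185741127383 gate deg 19.752732196103103
{'box': [169.9, 199.4, 182.9, 219.2], 'confidence': 0.51}
0.0 [182.251  232.8592]
0.045 [178.34   219.1541]
0.055 [177.4438 216.0136]
0.1 [173.2816 201.4285]
0.11 [172.3269 198.083 ]
```

View pics/end.png

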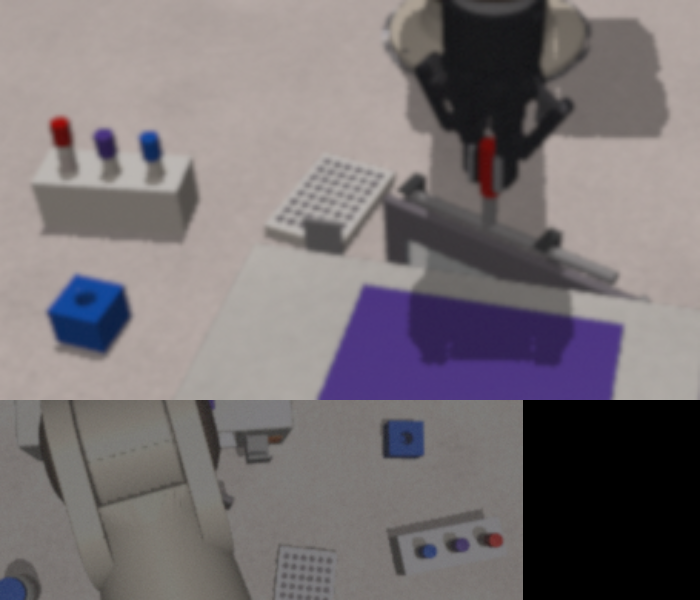

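```bash
python3 -c "
from workcell import bot
print(bot.get_obs()['qd']); bot.job_done()"
```

```text
[ 0.04791728 -0.0992413  -0.08476669 -0.11640259  0.04410099  0.02273266]
the job is handed in; nothing more can be done
```

The job is handed in at about 16.7 s of the 54 s allowed; the system reported no verdict.

- **Tube:** it went into the carrier's free well with almost no force (under 2 N) and was let go. In the last pictures it stands upright, and its cap top is where a tube fully home should show (about 110 mm above the table).
- **Bolt:** I lifted it 13 mm by the red handle and drew it out, with wrist force under 4 N throughout.
- **Gate:** it was swung open and is still held by the gripped handle, with the arm at rest and about 4 N against the spring.
- **Final numbers:** worked out from the tool pose, the bolt is drawn about 41 mm and the gate is about 19.8 degrees open.
- **Bystanders:** the path stayed clear of all three. The last pictures show the microplate in place and only part of the bottle. The tip box was out of view, so I did not check it at the end.

No check failed. The top and wrist cameras disagreed on positions by about 2 mm, so I used the closer wrist view for the tube and the handle.

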